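# Clamp a row of stone blanks

### The arm

A 6-joint arm with a two-finger parallel gripper is mounted at the origin on the work surface. World frame = base frame: x ahead of the robot, y to its left, z up, the work surface at z = 0. Lengths are in mm, angles in rad, forces in N, time in s.
With the tool pointing down it reaches from about 275 to 750 mm from the base axis. Payload 10.2 kg.
Tool frame: the origin (TCP) lies between the finger pads; the fingertips stand 8 mm ahead of it and the grasp point (between the pads) lies 11 mm behind it; z points along the fingers, y is the line along which they close (so a half turn about z gives the same grasp; the last joint's range is limited). The gripper opens to 85 mm and grips with 20 to 120 N. Pads are 22 mm wide; open, the fingers measure 114 mm over their backs; the gripper's body (76 mm by 85 mm) begins 54 mm behind the grasp point. The pads swing forward as they close: fully open they stand 13 mm farther back than shut.
Start: joints at [-1.532, 0.313, 1.498, -0, 1.331, -0.223], TCP at [135.867, -507.121, 239.294] pointing down, gripper open.
Joint ranges: [-2.94, 2.94], [-0.97, 2.17], [0.19, 2.56], [-1.23, 4.37], [0.02, 3.11], [-2.88, 2.88]. Speed limits (rad/s): [2.39, 2.39, 3.01, 3.14, 3.14, 3.14].

### API

Orientations are given as a unit quaternion [w, x, y, z].
In Python, from rig import * gives the robot as it stands.
- The arm moves only by the shell command python3 -m handwheel 'ROWS' [FORCE]. ROWS is JSON, a list that holds one entry, the list of rows, each a list of 7 numbers: the shift along the world's x, y, z in mm, then the turn, a rotation vector about the world's x, y, z in degrees, then the opening, from -1 (shut) to 1 (fully open). A call has 1 to 8 rows; each row shifts and turns the commanded pose from where the row before left it; what a row does not reach is not made up. A row lasts 1/8 s, in which the tool goes at most 62.5 mm and 10.7 degrees, less where a joint would pass 70% of its speed; a pose out of reach is approached as far as the arm can. A call is refused whole if a number of a shift passes 62.5 or a number of a turn 10.7, either way. A call with a gripper value outside its range is refused whole. The fingers move at their own pace and stop on an object; FORCE is the grip in N (left out, the last holds). Time passes only in rows, so rows that do not move let the fingers close. It gives the time, the measured TCP pose, the force, the opening and the grip force at its end, in the units of the state.
- sense(): the state, without advancing time (a new reading comes with each control period).
- capture(name): name is "scene" or "side" or "wrist"; returns a dict with "image" (400x640x3 uint8, red, green, blue), "fx", "fy", "cx", "cy" (pixels), "rvec" (rotation vector, rad) and "tvec" (3), from world to camera coordinates, as OpenCV has them; the wrist camera has in their place "hand_eye" (4x4, takes a point from camera to tool coordinates, whose origin is the TCP and whose axes are the flange's). Camera axes: x right, y down, z forward; pixel columns grow to the right and rows downward; lengths in mm; the calibration is good to about 2 mm. A picture is of the moment at which its call begins: read the wrist's pose just before it. There is no depth.
- finish_job(): hands the job in; it is judged then, once.
The state is a dict: "time_s": time; "joints": joint angles; "dq": joint speeds; "tau": joint torques, N m; "eef_pos": TCP position; "ee_rot": TCP orientation; "force": force on the tool from outside, world axes, zero at the start; "wrist_torque": the same for the moment, N m; "grip_width": opening from 0.0 (shut) to 1.0 (fully open); "grip_force": force on a finger pad.
Only numpy, scipy, OpenCV 4.12 (cv2) and the standard library are available. Lean on these libraries where they do the work, as an engineer would, in place of code of your own. Each camera call takes 0.05 s, during which the arm holds its last target. There are 200 camera calls.

### The job

Push the three loose stone blanks back until each lies flat and square against the wooden fence at the far side of the clamping bed; then slide the blue jaw carriage along the bed to close the row up tight between its orange sprung pad and the wooden end stop. Squeeze the row firmly, with some 8 N more than it takes to slide everything along, but never ram it; then let go so that the carriage's drag keeps the row clamped, and leave the mallet, chisel and rubbing block alone.

Things in the scene. Friction and masses are not known exactly. Their poses are not given: they have to be found in the camera images.
- bed: fixed plywood clamping bed, 170 mm (x) by 570 mm (y), 30 mm thick, on the table; origin: centre of its underside. The fence is a wooden batten on its far (+x) side, 22 mm high above the bed, its face at x = +45 mm in the bed's frame, from y = -270 to +160 mm. The row of stones runs along the bed's y axis; a stone against the fence has its centre at x = +20 mm
- end_stop: brown wooden block fixed across the bed at its -y end, 34 mm high, axes parallel to the bed's; the stones stop against its face that looks to +y. Origin: on the bed's top, in the plane of that face, at x = 0 of the bed's frame; the face spans x = -69 to +45 mm
- carriage (a joint): travel of the blue jaw carriage along the bed in m: 0 at the bed's +y end, growing as it slides in the bed's -y direction towards the end stop, at most 0.26. It stays where it is left: sliding it takes about 7 N against dry drag, plus what the stones add
- handle (a point): on the dark wooden handle of the carriage: an upright post 24 mm thick along the bed's y, 30 mm along x, on the handle's axis 19 mm below its top; 110 mm above the table, at x = +12 mm of the bed's frame. The post stands free from 74 to 129 mm above the table; the pad's face is 30 mm nearer the end stop than the post's axis
- pad_face (a point): centre of the face of the orange pad that meets the stones, 49 mm above the table; the face is 44 mm wide (x) and 30 mm high and looks to the bed's -y
- pad: orange pressure pad on the front of the carriage, 44 by 8 by 30 mm, carried on stiff springs: it gives 0.2 mm per newton, 4 mm at most. After release the drag of the carriage holds up to about 7 N of this squeeze. Origin: on the bed's top in the plane of the pad's face, at x = 0 of the bed
- stone_a: white marble sawn stone blank, 50 mm across (its x axis), 35 mm high, 0.15 to 0.35 kg, cut by eye to a length (its y axis) somewhere between 40 and 60 mm, different for each of the three. Origin: centre of its underside. It drags on the bed with 0.7 to 2.1 N; over 20 N of squeeze would chip the row
- stone_b: grey sawn stone blank, 50 mm across (its x axis), 35 mm high, 0.15 to 0.35 kg, cut by eye to a length (its y axis) somewhere between 40 and 60 mm, different for each of the three. Origin: centre of its underside. It drags on the bed with 0.7 to 2.1 N; over 20 N of squeeze would chip the row
- stone_c: reddish sawn stone blank, 50 mm across (its x axis), 35 mm high, 0.15 to 0.35 kg, cut by eye to a length (its y axis) somewhere between 40 and 60 mm, different for each of the three. Origin: centre of its underside. It drags on the bed with 0.7 to 2.1 N; over 20 N of squeeze would chip the row
- mallet: loose wooden mallet standing on its head, 76 mm in diameter, 205 mm tall; origin: centre of its underside
- chisel: loose steel chisel lying on the table along its y axis, from y = -50 to +170 mm, 30 mm wide, 14 mm high; origin on its underside
- rubbing_block: loose grey rubbing block with a wooden back, 50 by 100 mm, 40 mm high; origin: centre of its underside
Things that resemble listed ones, but are neither listed nor needed, are in the scene too. What is shaped like the stone_b but green is not meant. What is shaped like the stone_a but yellow is not meant.

How it is judged (in metres and radians):
On the way, in this order (a step that is already met when the one before it is completed fails the run):
1. all three stones lie flat and square against the fence, between end stop and pad (x of each of stone_a, stone_b, stone_c in the frame of bed above 0.0165 m and z of each of stone_a, stone_b, stone_c in the frame of bed below 0.034 m and angle between the x axis of each of stone_a, stone_b, stone_c and the x axis of bed, either way round below 0.06 rad and angle between each of stone_a, stone_b, stone_c's own z axis and vertical below 0.06 rad and y of each of stone_a, stone_b, stone_c in the frame of end_stop above 0.015 m and y of each of stone_a, stone_b, stone_c in the frame of pad_face below -0.015 m), for 0.2 s.
2. the row is squeezed between pad and end stop with more than 2 N at both ends (all of step 1 and contact force between each of pad, end_stop and anything else above 2 N), for 0.2 s.
At the end, for the whole second after the job is handed in: All three stones lie flat on the bed, within 3.5 mm of the fence and within 3.4 degrees of square to it, in one row between end stop and pad, at rest; pad and end stop each still press on the row with more than 2 N after the carriage has been let go, and the carriage stays put (all of step 2 and linear speed of each of stone_a, stone_b, stone_c below 0.01 m/s and velocity of joint carriage between -0.005 and 0.005 m/s); the robot touches nothing.
It fails at once if the row is rammed: more than 20 N on the pad or on the end stop (contact force between any of pad, end_stop and anything else above 20 N).
It fails at once if the mallet is moved by more than 20 mm (distance of mallet from where it was at the start of the episode above 0.02 m).
It fails at once if the chisel is moved by more than 20 mm (distance of chisel from where it was at the start of the episode above 0.02 m).
It fails at once if the rubbing block is moved by more than 20 mm (distance of rubbing_block from where it was at the start of the episode above 0.02 m).
It also fails if it takes over 64 s, if anything falls off the work surface, if the arm or the gripper's body presses on something with over 40 N, if the wrist force passes 120 N, or if a joint passes its speed limit or range.

## Working session

There is one attempt and no reset: what is moved stays moved. The work goes in short steps, Python scripts to look and compute and a shell command to move; the robot and the scene stay as the last step left them, time stands still between calls to the robot, and variables do not carry over. Pictures are saved under pics/ and viewed, at most 10 in all, crops included, and the job is handed in when it is done.

```bash
ls; mkdir -p pics
cat > h.py <<'E'
from rig import *
import numpy as np, cv2
def cam(n):
    s=sense(); c=capture(n); K=np.array([[c['fx'],0,c['cx']],[0,c['fy'],c['cy']],[0,0,1.]])
    if n=='wrist':
        H=np.array(c['hand_eye'],float); w,x,y,z=s['ee_rot']
        from scipy.spatial.transform import Rotation as R
        T=np.eye(4); T[:3,:3]=R.from_quat([x,y,z,w]).as_matrix(); T[:3,3]=s['eef_pos']
        M=T@H; Rw=M[:3,:3]; o=M[:3,3]
    else:
        Rc=cv2.Rodrigues(np.array(c['rvec'],float))[0]; Rw=Rc.T; o=-Rw@np.array(c['tvec'],float).ravel()
    return c['image'],K,Rw,o
def ray(C,u,v):
    _,K,Rw,o=C; return o,Rw@np.linalg.inv(K)@np.array([u,v,1.])
def onz(C,u,v,z):
    o,d=ray(C,u,v); return o+d*(z-o[2])/d[2]
def tri(C1,p1,C2,p2):
    o1,d1=ray(C1,*p1);o2,d2=ray(C2,*p2)
    d1=d1/np.linalg.norm(d1);d2=d2/np.linalg.norm(d2)
    t=np.linalg.lstsq(np.c_[d1,-d2],o2-o1,rcond=None)[0]
    a=o1+t[0]*d1;b=o2+t[1]*d2
    return (a+b)/2,np.linalg.norm(a-b)
def proj(C,P):
    _,K,Rw,o=C; q=K@Rw.T@(np.asarray(P,float)-o); return q[:2]/q[2]
E
python3 - <<'E'
from h import *
import pickle
D={n:cam(n) for n in('scene','side','wrist')}
pickle.dump(D,open('c0.pkl','wb'))
for n in D: cv2.imwrite(f'pics/{n}0.png',D[n][0][:,:,::-1]); print(n,D[n][3].round(),D[n][2][:,2].round(2))
cv2.imwrite('pics/both.png',cv2.resize(np.vstack([D['scene'][0],D['side'][0]])[:,:,::-1],(480,600)))
print(sense())
E
```

```text
pics
scene [1160. -419.  984.] [-0.49  0.31 -0.81]
side [484. 823. 704.] [ 0.1  -0.83 -0.55]
wrist [ 211. -488.  375.] [-0.29 -0.08 -0.95]
{'time_s': 0.15, 'joints': array([-1.53236970e+00,  3.13283244e-01,  1.49823221e+00,  1.30907398e-05,
        1.33101172e+00, -2.23417639e-01]), 'dq': array([-0.00107526, -0.00123916, -0.00309294,  0.00029571, -0.00052794,
        0.00083018]), 'tau': array([ 1.36675477e-03, -4.12371147e+01, -2.59795189e+01, -1.87360188e-04,
        3.28173184e-03,  2.80531140e-05]), 'eef_pos': array([ 135.87811576, -506.92605304,  238.89752998]), 'ee_rot': array([-4.64675171e-04,  9.91442027e-01,  1.30546880e-01,  4.94880245e-05]), 'force': array([-0.08106564,  0.46901078, -0.02706356]), 'wrist_torque': array([ 0.00902322, -0.00433097,  0.02205755]), 'grip_force': 0.0, 'grip_width': 0.9966822883113399}
```

View pics/scene0.png

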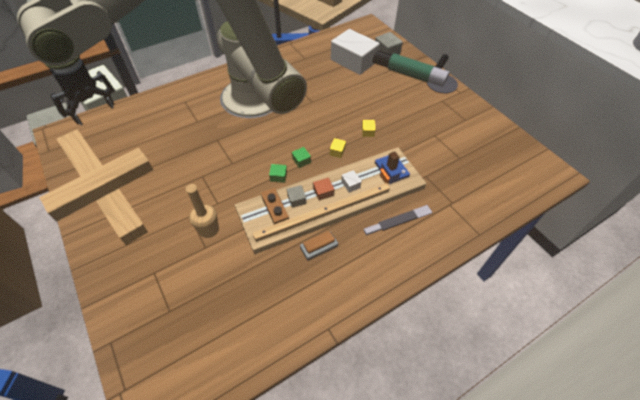

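View pics/side0.png

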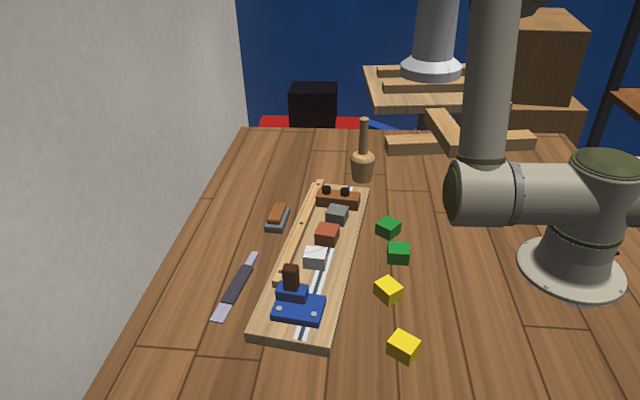

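The scene view shows the end stop at (275,207), grey stone at (297,195), red at (323,188), white at (351,181), and the blue carriage at (392,168) with its handle at (393,158). The green (278,172; 302,156) and yellow (338,146; 369,126) blocks are off the bed. The side view agrees: grey (337,214), red (327,234), white (315,257), handle (291,278). The stones meant are the three on the bed.

Run:
```python
from h import *
import pickle
D=pickle.load(open('c0.pkl','rb')); S,T=D['scene'],D['side']
# bed top corners, both views
cs=[(237,209),(403,150),(424,184)]; ct=[(368,187),(329,348),(247,336)]
for a,b in zip(cs,ct):
    p,e=tri(S,a,T,b); print('corner',p.round(1),round(e,1), onz(S,*a,30).round(), onz(T,*b,30).round())
for n,a,b in [('grey',(297,195),(337,214)),('red',(323,188),(327,234)),('white',(351,181),(315,257)),('handletop',(394,153),(291,266)),('mallet',(194,187),(364,120))]:
    p,e=tri(S,a,T,b); print(n,p.round(1),round(e,1))
cr=cv2.resize(S[0][130:260,220:450],None,fx=3.4,fy=3.4,interpolation=cv2.INTER_CUBIC)
cv2.imwrite('pics/cropS.png',cr[:,:,::-1])
```

```text
corner [ 462.3 -275.6   24.3] 14.0 [ 475. -275.   30.] [ 457. -274.   30.]
corner [534.7 295.7  27.7] 18.7 [546. 296.  30.] [527. 292.  30.]
corner [686.9 268.6  18.1] 1.1 [693. 260.  30.] [683. 278.  30.]
grey [ 536.1 -104.5   50.4] 0.9
red [554.3 -23.4  48.4] 1.3
white [575.4  63.7  48.7] 0.9
handletop [606.8 189.3 131.7] 0.4
mallet [ 475.4 -364.4  197.1] 0.4
```

View pics/cropS.png

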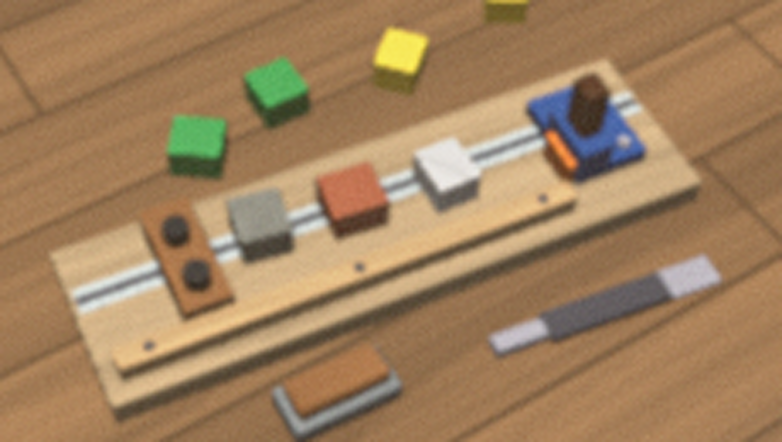

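All heights agree with the text: stone tops near 50 (nominal 65 for the top faces, centroids 49), bed top near 27, handle top 131. I'll move the wrist camera over the bed for a precise measurement.

```bash
R='[32,38,5,0,0,-1,-1]'; python3 -m handwheel '[[[32,38,5,0,0,-1,1],[32,38,5,0,0,-1,-1],[32,38,5,0,0,-1,-1],[32,38,5,0,0,-1,-1],[32,38,5,0,0,-1,-1],[32,38,5,0,0,-1,-1],[32,38,5,0,0,-1,-1],[32,38,5,0,0,-1,-1]]]'; python3 -m handwheel '[[[30,38,0,0,0,0,-1],[30,38,0,0,0,0,-1],[30,38,0,0,0,0,-1],[30,38,0,0,0,0,-1],[20,20,0,0,0,0,-1],[0,0,0,0,0,0,-1],[0,0,0,0,0,0,-1]]]'
python3 - <<'E'
from h import *
import pickle
C=cam('wrist'); pickle.dump(C,open('w1.pkl','wb')); cv2.imwrite('pics/w1.png',C[0][:,:,::-1]); print(C[1],C[3].round(),C[2].round(3),sense()['eef_pos'],sense()['ee_rot'])
E
```

```text
time_s: 1.15
eef_pos: [392.7, -201.7, 279.4]
ee_rot: [-0.0, 0.998, 0.061, 0.0]
force: [1.1, -1.2, -0.1]
grip_width: 0.001
grip_force: 0.0
time_s: 2.02
eef_pos: [531.4, -31.6, 279.1]
ee_rot: [0.0, 0.998, 0.061, -0.0]
force: [0.5, -0.1, -0.7]
grip_width: 0.003
grip_force: 0.0
[[289.54264982   0.         319.3322224 ]
 [  0.         289.54264982 196.67185461]
 [  0.           0.           1.        ]] [608. -23. 415.] [[ 0.121 -0.947 -0.299]
 [-0.993 -0.116 -0.037]
 [ 0.     0.301 -0.954]] [531.38370097 -31.83363693 279.2894881 ] [ 4.90604476e-05  9.98161566e-01  6.06091340e-02 -1.36554692e-04]
```

View pics/w1.png

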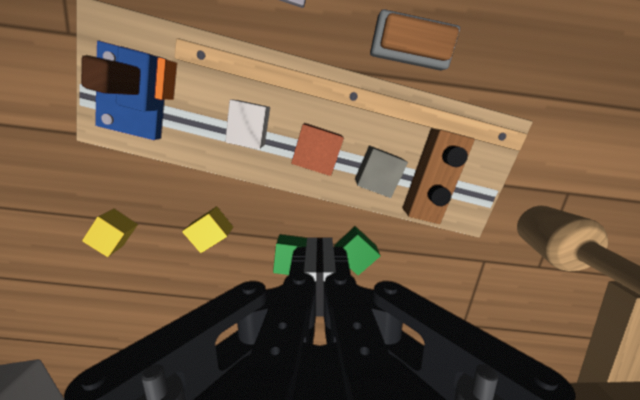

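The wrist view shows the blue carriage at (130,85) with its handle (110,75) and orange pad (160,78). The white stone is at (247,124), red at (318,149), grey at (382,171) and the end stop at (440,175). The bed's corners are at about (78,140), (480,237) and (530,122).

```bash
cat > st.py <<'E'
from h import *
def stones(C,z=65):
    im=C[0]; hsv=cv2.cvtColor(im,cv2.COLOR_RGB2HSV); lab=cv2.cvtColor(im,cv2.COLOR_RGB2LAB).astype(int)
    return hsv,lab
def face(C,seed,z=65,tol=14):
    """flood-fill the top face from a seed, cast its contour on plane z, fit rect"""
    im=cv2.medianBlur(C[0],3); m=np.zeros((im.shape[0]+2,im.shape[1]+2),np.uint8)
    cv2.floodFill(cv2.cvtColor(im,cv2.COLOR_RGB2LAB),m,seed,255,(tol,)*3,(tol,)*3,4|cv2.FLOODFILL_FIXED_RANGE|(255<<8))
    c=max(cv2.findContours(m[1:-1,1:-1],cv2.RETR_EXTERNAL,cv2.CHAIN_APPROX_NONE)[0],key=cv2.contourArea)
    P=np.array([onz(C,*p,z)[:2] for p in c[:,0].astype(float)],np.float32)
    return cv2.minAreaRect(P),c
E
python3 - <<'E'
from st import *
import pickle
C=pickle.load(open('w1.pkl','rb')); D=pickle.load(open('c0.pkl','rb'))
for n,uv in dict(c1=(78,140),c2=(480,237),c3=(531,122)).items(): print(n,onz(C,*uv,30).round(1))
for n,u in dict(white=(240,120),red=(315,152),grey=(380,173)).items():
    r,c=face(C,u); print(n,np.round(r[0],1),np.round(r[1],1),round(r[2],1),cv2.boundingRect(c))
    print(cv2.boxPoints(cv2.minAreaRect(c)).round().tolist())
# pad, handle via colour
hsv=cv2.cvtColor(C[0],cv2.COLOR_RGB2HSV)
m=cv2.inRange(hsv,(5,190,170),(16,255,255)); c=max(cv2.findContours(m,0,1)[0],key=cv2.contourArea); print('pad',cv2.boundingRect(c),cv2.boxPoints(cv2.minAreaRect(c)).round().tolist())
cr=cv2.resize(C[0][20:250,60:500],(800,418),interpolation=cv2.INTER_CUBIC); cv2.imwrite('pics/w1c.png',cr[:,:,::-1])
E
```

```text
c1 [526.6 286.5  30. ]
c2 [ 454.8 -277.5   30. ]
c3 [ 620.9 -296.1   30. ]
white [578.3  98.5] [114.4  49.1] 85.3 (163, 101, 102, 49)
[[161.0, 128.0], [169.0, 87.0], [268.0, 108.0], [259.0, 149.0]]
red [555.9 -25.7] [52.4 49.4] 80.1 (291, 125, 53, 50)
[[290.0, 164.0], [302.0, 125.0], [344.0, 137.0], [332.0, 176.0]]
grey [ 537.7 -109.6] [48.5 50.9] 77.1 (357, 151, 51, 46)
[[356.0, 186.0], [372.0, 146.0], [408.0, 161.0], [392.0, 200.0]]
pad (156, 58, 9, 41) [[155.0, 98.0], [158.0, 58.0], [165.0, 58.0], [162.0, 98.0]]
```

View pics/w1c.png

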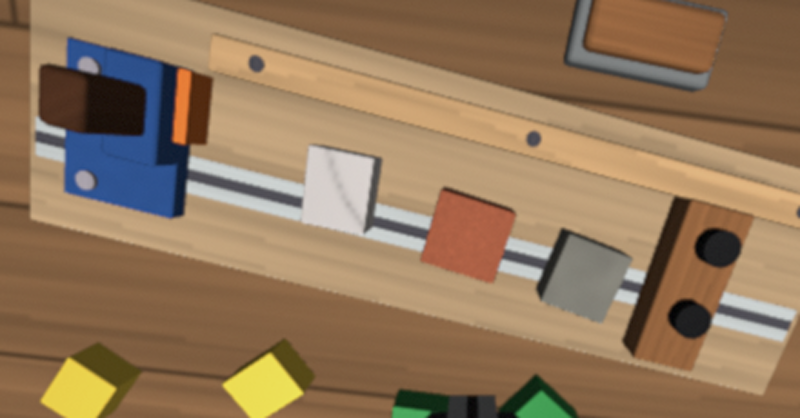

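The three stones on the bed (white (245,123), red (318,149), grey (382,171)) fit the description. The green and yellow ones lie off the bed and don't. Bed centre comes out at about (574,-5), its y axis along (0.125, 0.992), and its size at 568 x 167 mm, which agrees with the text. In the bed frame: grey (-23,-108), red (-15,-23), white (-5,66). I'll align the gripper, shut it, and go down behind the grey stone.

```bash
python3 -m handwheel '[[[-25,-35,0,0,0,-7,-1],[-25,-35,0,0,0,-7,-1],[0,0,-50,0,0,0,-1],[0,0,-50,0,0,0,-1],[0,0,-50,0,0,0,-1],[0,0,-50,0,0,0,-1],[0,0,-20,0,0,0,-1],[0,0,0,0,0,0,-1]]]'
cat > p.py <<'E'
from h import *
s=sense(); O=np.array([574,-5.]); ex=np.array([.9921,-.1253]); ey=np.array([.1253,.9921])
d=s['eef_pos'][:2]-O; f=s['force']
from scipy.spatial.transform import Rotation as R
w,x,y,z=s['ee_rot']; ty=R.from_quat([x,y,z,w]).as_matrix()[:2,1]
print('t',s['time_s'],'bed',(d@ex).round(1),(d@ey).round(1),'z',s['eef_pos'][2].round(1),'F bed',(f[:2]@ex).round(1),(f[:2]@ey).round(1),f[2].round(1),'toolY deg',np.degrees(np.arctan2(ty[1],ty[0])).round(1))
E
python3 p.py
```

```text
time_s: 3.08
eef_pos: [480.8, -101.5, 58.6]
ee_rot: [-0.0, 0.998, -0.062, -0.001]
force: [-0.2, 1.1, 1.1]
grip_width: -0.0
grip_force: 0.0
t 3.075 bed -80.3 -107.4 z 58.6 F bed -0.3 1.0 1.1 toolY deg -97.1
```

```bash
python3 -m handwheel '[[[0,0,-10,0,0,0,-1],[6,-0.8,0,0,0,0,-1],[6,-0.8,0,0,0,0,-1],[6,-0.8,0,0,0,0,-1],[6,-0.8,0,0,0,0,-1],[6,-0.8,0,0,0,0,-1],[6,-0.8,0,0,0,0,-1],[6,-0.8,0,0,0,0,-1]]]'; python3 p.py;  python3 -m handwheel '[[[6,-0.8,0,0,0,0,-1],[4,-0.5,0,0,0,0,-1],[2,-0.2,0,0,0,0,-1],[1,-0.1,0,0,0,0,-1],[0,0,0,0,0,0,-1]]]';python3 p.py
```

```text
time_s: 4.08
eef_pos: [524.2, -106.8, 49.3]
ee_rot: [-0.0, 0.998, -0.061, -0.0]
force: [-4.3, 0.2, 3.5]
grip_width: 0.001
grip_force: 1.9
t 4.075 bed -36.6 -107.2 z 49.3 F bed -4.3 -0.4 3.5 toolY deg -97.0
time_s: 4.7
eef_pos: [537.0, -108.3, 49.2]
ee_rot: [0.0, 0.998, -0.061, 0.0]
force: [-1.1, 0.9, 0.2]
grip_width: 0.004
grip_force: 0.8
t 4.7 bed -23.8 -107.1 z 49.2 F bed -1.2 0.8 0.2 toolY deg -97.0
```

```bash
python3 -m handwheel '[[[2,-0.3,0,0,0,0,-1],[2,-0.3,0,0,0,0,-1],[1,-0.1,0,0,0,0,-1]]]'|grep -A2 force; python3 -m handwheel '[[[1,-0.1,0,0,0,0,-1],[0,0,0,0,0,0,-1]]]';python3 p.py
```

```text
force: [-1.6, 0.2, 1.3]
grip_width: 0.003
grip_force: 1.2
time_s: 5.32
eef_pos: [543.0, -109.2, 49.2]
ee_rot: [0.0, 0.998, -0.061, 0.0]
force: [0.1, -0.4, -0.1]
grip_width: -0.004
grip_force: 0.3
t 5.325 bed -17.7 -107.2 z 49.2 F bed 0.1 -0.4 -0.1 toolY deg -97.0
```

```bash
python3 -m handwheel '[[[1,-0.1,0,0,0,0,-1]]]'|grep force:; python3 -m handwheel '[[[1,-0.1,0,0,0,0,-1]]]'|grep force:;python3 -m handwheel '[[[0.8,-0.1,0,0,0,0,-1]]]'|grep force:;python3 p.py
```

```text
force: [-1.0, 0.3, 0.5]
grip_force: 0.8
force: [-10.1, 1.0, 6.0]
grip_force: 4.8
force: [-13.4, 0.5, 9.1]
grip_force: 7.0
t 5.7 bed -16.5 -107.1 z 49.3 F bed -13.3 -1.2 9.1 toolY deg -97.0
```

Grey is seated: contact with the fence at TCP -16.5, force 13 N. Next, the red stone.

```bash
python3 -m handwheel '[[[0.6,-0.1,0,0,0,0,-1],[-23,2.9,0,0,0,0,-1],[-24,3,0,0,0,0,-1],[5.3,41.8,0,0,0,0,-1],[5.3,41.8,0,0,0,0,-1],[0,0,0,0,0,0,-1]]]'|grep force:; python3 p.py
```

```text
force: [-0.5, 0.4, 0.0]
grip_force: 0.0
t 6.45 bed -61.6 -20.9 z 49.5 F bed -0.5 0.4 0.0 toolY deg -96.8
```

```bash
python3 -m handwheel '[[[6,-0.8,0,0,0,0,-1],[6,-0.8,0,0,0,0,-1],[6,-0.8,0,0,0,0,-1],[6,-0.8,0,0,0,0,-1],[6,-0.8,0,0,0,0,-1],[6,-0.8,0,0,0,0,-1],[4,-0.5,0,0,0,0,-1],[2,-0.2,0,0,0,0,-1]]]'|grep force:; python3 p.py
```

```text
force: [-4.7, 0.2, 4.0]
grip_force: 2.0
t 7.45 bed -19.2 -23.1 z 49.3 F bed -4.6 -0.4 4.0 toolY deg -97.0
```

```bash
python3 -m handwheel '[[[1,-0.1,0,0,0,0,-1]]]'|grep force:; python3 -m handwheel '[[[1,-0.1,0,0,0,0,-1]]]'|grep force:;python3 -m handwheel '[[[1,-0.1,0,0,0,0,-1]]]'|grep force:;python3 p.py
```

```text
force: [-2.9, 0.3, 2.8]
grip_force: 1.8
force: [-2.5, 0.9, 0.9]
grip_force: 1.5
force: [-7.3, 0.9, 5.7]
grip_force: 4.0
t 7.825 bed -16.6 -23.0 z 49.2 F bed -7.3 -0.0 5.7 toolY deg -97.0
```

```bash
python3 -m handwheel '[[[1,-0.1,0,0,0,0,-1],[0.5,-0.1,0,0,0,0,-1]]]'|grep force:; python3 p.py; python3 -m handwheel '[[[-20,2.5,0,0,0,0,-1],[-21,2.6,0,0,0,0,-1],[5.6,44.2,0,0,0,0,-1],[5.6,44.2,0,0,0,0,-1],[0,0,0,0,0,0,-1]]]'|grep force:; python3 p.py; python3 -m handwheel '[[[6,-0.8,0,0,0,0,-1],[6,-0.8,0,0,0,0,-1],[6,-0.8,0,0,0,0,-1],[6,-0.8,0,0,0,0,-1],[6,-0.8,0,0,0,0,-1],[4,-0.5,0,0,0,0,-1]]]'|grep force:; python3 p.py
```

```text
force: [-14.9, 0.8, 11.1]
grip_force: 7.5
t 8.075 bed -16.5 -23.0 z 49.2 F bed -14.9 -1.0 11.1 toolY deg -97.0
force: [0.8, -0.2, -0.4]
grip_force: 0.0
t 8.7 bed -55.9 68.2 z 49.4 F bed 0.8 -0.1 -0.4 toolY deg -96.8
force: [-2.7, 0.3, 2.6]
grip_force: 1.7
t 9.45 bed -21.5 65.7 z 49.3 F bed -2.7 -0.0 2.6 toolY deg -97.0
```

```bash
python3 -m handwheel '[[[2,-0.3,0,0,0,0,-1],[1,-0.1,0,0,0,0,-1]]]'|grep force:; python3 -m handwheel '[[[1,-0.1,0,0,0,0,-1]]]'|grep force:;python3 -m handwheel '[[[1,-0.1,0,0,0,0,-1]]]'|grep force:;python3 -m handwheel '[[[1,-0.1,0,0,0,0,-1]]]'|grep force:;python3 p.py
```

```text
force: [-3.6, -0.6, 2.0]
grip_force: 1.4
force: [-2.3, 0.5, 1.6]
grip_force: 1.2
force: [-1.4, 0.8, 2.1]
grip_force: 1.1
force: [-9.1, 0.1, 7.2]
grip_force: 4.7
t 10.075 bed -16.5 65.8 z 49.2 F bed -9.1 -1.0 7.2 toolY deg -97.0
```

```bash
python3 -m handwheel '[[[1,-0.1,0,0,0,0,-1],[0.5,-0.1,0,0,0,0,-1]]]'|grep force:; python3 p.py; python3 -m handwheel '[[[-36,4.5,0,0,0,0,-1],[0,0,50,0,0,0,-1],[-3,-23,50,0,0,0,-1],[-3,-23,50,0,0,0,-1],[-3,-23,50,0,0,0,-1],[0,0,20,0,0,0,-1],[0,0,0,0,0,0,-1],[0,0,0,0,0,0,-1]]]'|grep force:; python3 p.py
python3 - <<'E'
from st import *
import pickle
C=cam('wrist'); S=cam('scene'); T=cam('side'); pickle.dump((C,S,T),open('w2.pkl','wb'))
cv2.imwrite('pics/w2.png',cv2.resize(C[0],(800,500),interpolation=cv2.INTER_CUBIC)[:,:,::-1])
E
```

```text
force: [-16.8, 0.3, 12.1]
grip_force: 8.4
t 10.325 bed -16.4 65.9 z 49.3 F bed -16.7 -1.8 12.1 toolY deg -97.0
force: [0.7, -0.3, 0.0]
grip_force: 0.0
t 11.325 bed -51.1 -3.7 z 268.0 F bed 0.7 -0.2 0.0 toolY deg -97.0
```

View pics/w2.png

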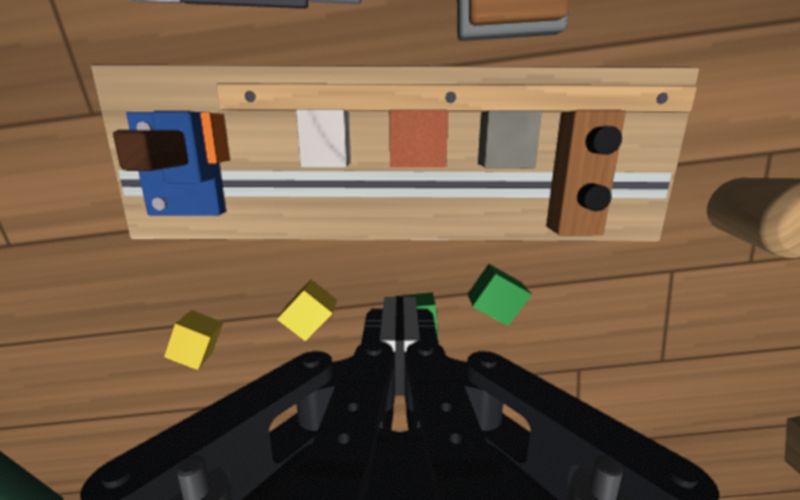

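All three stones now lie square against the fence (white (322,138), red (418,138), grey (510,138) in the 800-wide picture). The end-stop face is at about (562,140), the pad at (213,138) and the handle top at (135,150). Next I'll measure the row, the handle and the pad.

Run:
```python
from st import *
import pickle
C,S,T=pickle.load(open('w2.pkl','rb')); O=np.array([574,-5.]); ex=np.array([.9921,-.1253]); ey=np.array([.1253,.9921])
bed=lambda P:(((np.asarray(P)[:2]-O)@ex).round(1),((np.asarray(P)[:2]-O)@ey).round(1))
def b(u,v,z): return bed(onz(C,u*.8,v*.8,z))
for n,u,v,z in [('bedcornA',131,239,30),('bedcornB',660,241,30),('bedcornC',697,69,30),('bedcornD',93,66,30),('white+',297,138,65),('white-',346,138,65),('red+',389,138,65),('red-',447,138,65),('grey+',484,138,65),('grey-',541,138,65),('stop',562,140,64),('stop',551,230,64),('padtop f',214,113,64),('padtop f',216,161,64)]: print(n,b(u,v,z))
# handle: dark brown top edges. triangulate handle top centre among views
Sx,Tx=(394,153),(291,266)
print('S-T',tri(S,Sx,T,Tx)[0].round(1)); 
p,e=tri(C,(134*.8,150*.8),S,Sx); print('C-S',p.round(1),round(e,1),bed(p)); p,e=tri(C,(134*.8,150*.8),T,Tx); print('C-T',p.round(1),round(e,1),bed(p))
a=cv2.resize(C[0][75:195,70:200],(400,370),interpolation=cv2.INTER_CUBIC); d=cv2.resize(T[0][250:350,235:345],(400,364),interpolation=cv2.INTER_CUBIC)
cv2.imwrite('pics/h.png',np.hstack([a[:364],d])[:,:,::-1])
```

```text
bedcornA (np.float64(-85.2), np.float64(284.7))
bedcornB (np.float64(-85.5), np.float64(-285.3))
bedcornC (np.float64(83.0), np.float64(-282.8))
bedcornD (np.float64(83.6), np.float64(283.1))
white+ (np.float64(20.3), np.float64(87.9))
white- (np.float64(20.5), np.float64(44.0))
red+ (np.float64(20.6), np.float64(5.4))
red- (np.float64(20.8), np.float64(-46.6))
grey+ (np.float64(20.9), np.float64(-79.8))
grey- (np.float64(21.1), np.float64(-130.9))
stop (np.float64(19.4), np.float64(-150.4))
stop (np.float64(-64.5), np.float64(-151.4))
padtop f (np.float64(41.2), np.float64(159.7))
padtop f (np.float64(-0.2), np.float64(164.1))
S-T [606.8 189.3 131.7]
C-S [610.3 182.9 134.9] 6.7 (np.float64(12.5), np.float64(191.0))
C-T [609.1 184.  127.1] 2.9 (np.float64(11.1), np.float64(192.0))
```

View pics/h.png

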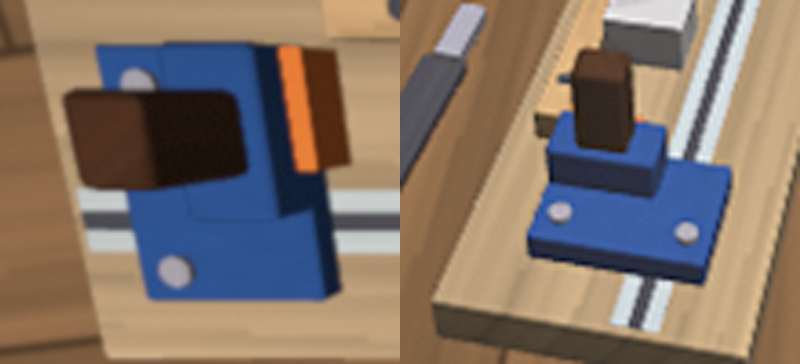

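The bed frame holds to within about 1 mm. The row is about 147 mm long, the end-stop face is at y = -150.5, the pad face at about 163 and the handle axis at about 192 (x 12, top 129), which agrees with the text's 30 mm offset. Next I'll go behind the post on its +y side.

```bash
python3 -m handwheel '[[[15.5,39,0,0,0,0,-1],[15.5,39,0,0,0,0,-1],[15.5,39,0,0,0,0,-1],[15.5,39,0,0,0,0,-1],[15.5,39,0,0,0,0,-1],[15.5,39,0,0,0,0,-1],[0,0,-40,0,0,0,-1],[0,0,-40,0,0,0,-1]]]' 60|grep force:; python3 p.py; python3 -m handwheel '[[[0,0,-45,0,0,0,-1],[0,0,-40,0,0,0,-1],[0,0,-7,0,0,0,-1],[0,0,0,0,0,0,-1]]]'|grep force:; python3 p.py
```

```text
force: [0.2, -0.0, -0.3]
grip_force: 0.0
t 12.475 bed 11.8 240.6 z 187.2 F bed 0.2 -0.0 -0.3 toolY deg -96.9
force: [-0.4, 0.0, 0.5]
grip_force: 0.0
t 12.975 bed 12.4 240.2 z 98.0 F bed -0.4 -0.0 0.5 toolY deg -97.0
```

```bash
python3 -m handwheel '[[[-0.5,-4,0,0,0,0,-1],[-0.5,-4,0,0,0,0,-1],[-0.5,-4,0,0,0,0,-1],[-0.5,-4,0,0,0,0,-1],[-0.4,-3,0,0,0,0,-1],[-0.4,-3,0,0,0,0,-1],[-0.4,-3,0,0,0,0,-1],[-0.4,-3,0,0,0,0,-1]]]'|grep force:; python3 p.py; python3 -m handwheel '[[[-0.5,-4,0,0,0,0,-1],[-0.5,-4,0,0,0,0,-1]]]'|grep force:; python3 p.py
```

```text
force: [1.3, 7.4, 1.8]
grip_force: 2.8
t 13.975 bed 12.3 212.9 z 98.1 F bed 0.4 7.5 1.8 toolY deg -97.0
force: [0.9, 8.2, 2.5]
grip_force: 2.9
t 14.225 bed 12.2 204.9 z 98.1 F bed -0.1 8.3 2.5 toolY deg -97.0
```

```bash
python3 -m handwheel '[[[-0.8,-6,0,0,0,0,-1],[-0.8,-6,0,0,0,0,-1],[-0.8,-6,0,0,0,0,-1],[-0.8,-6,0,0,0,0,-1],[-0.8,-6,0,0,0,0,-1],[-0.8,-6,0,0,0,0,-1],[-0.8,-6,0,0,0,0,-1],[-0.5,-4,0,0,0,0,-1]]]'|grep force:; python3 p.py; python3 -m handwheel '[[[-0.4,-3,0,0,0,0,-1],[-0.4,-3,0,0,0,0,-1],[-0.4,-3,0,0,0,0,-1],[-0.4,-3,0,0,0,0,-1],[-0.4,-3,0,0,0,0,-1],[-0.4,-3,0,0,0,0,-1],[-0.4,-3,0,0,0,0,-1],[-0.4,-3,0,0,0,0,-1]]]'|grep force:; python3 p.py
```

```text
force: [2.5, 7.7, 3.3]
grip_force: 3.0
t 15.225 bed 12.2 158.2 z 98.1 F bed 1.5 8.0 3.3 toolY deg -97.0
force: [2.4, 7.0, 3.4]
grip_force: 3.4
t 16.225 bed 12.1 134.4 z 98.2 F bed 1.5 7.2 3.4 toolY deg -97.0
```

```bash
python3 -m handwheel '[[[-0.4,-3,0,0,0,0,-1],[-0.4,-3,0,0,0,0,-1],[-0.4,-3,0,0,0,0,-1],[-0.4,-3,0,0,0,0,-1],[-0.4,-3,0,0,0,0,-1],[-0.4,-3,0,0,0,0,-1],[-0.4,-3,0,0,0,0,-1],[-0.4,-3,0,0,0,0,-1]]]'|grep force:; python3 p.py;  python3 -m handwheel '[[[-0.4,-3,0,0,0,0,-1],[-0.4,-3,0,0,0,0,-1],[-0.4,-3,0,0,0,0,-1],[-0.4,-3,0,0,0,0,-1],[-0.4,-3,0,0,0,0,-1],[-0.4,-3,0,0,0,0,-1],[-0.4,-3,0,0,0,0,-1]]]'|grep force:; python3 p.py
python3 - <<'E'
from st import *
import pickle
C=cam('wrist'); S=cam('scene'); T=cam('side'); pickle.dump((C,S,T),open('w3.pkl','wb'))
a=cv2.resize(S[0][130:260,220:450],(530,300),interpolation=cv2.INTER_CUBIC); b=cv2.resize(T[0][180:340,250:400],(281,300),interpolation=cv2.INTER_CUBIC)
cv2.imwrite('pics/w3.png',np.hstack([a,b])[:,:800,::-1])
E
```

```text
force: [3.0, 7.1, 3.8]
grip_force: 3.5
t 17.225 bed 12.0 110.2 z 98.2 F bed 2.1 7.4 3.8 toolY deg -97.0
force: [4.4, 10.0, 4.5]
grip_force: 4.2
t 18.1 bed 11.9 89.3 z 98.3 F bed 3.2 10.4 4.5 toolY deg -97.0
```

View pics/w3.png

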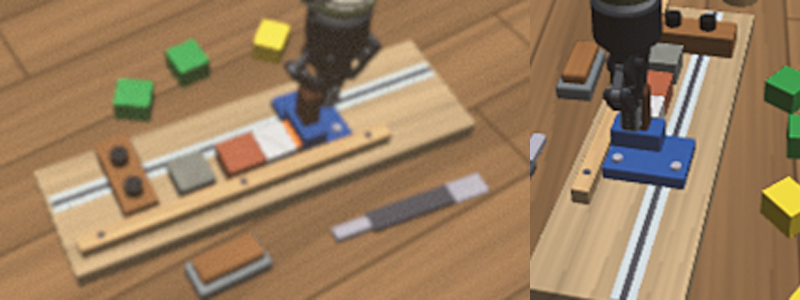

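The scene crop shows the pad (290,130), white (275,140) and red (240,152) closed up, with grey (190,172) still separate and everything along the fence. I'll continue, slower from here.

```bash
python3 -m handwheel '[[[-0.4,-3,0,0,0,0,-1],[-0.4,-3,0,0,0,0,-1],[-0.4,-3,0,0,0,0,-1],[-0.3,-2.5,0,0,0,0,-1],[-0.3,-2.5,0,0,0,0,-1],[-0.3,-2.5,0,0,0,0,-1],[-0.3,-2.5,0,0,0,0,-1],[-0.3,-2.5,0,0,0,0,-1]]]'|grep force:; python3 p.py;  python3 -m handwheel '[[[-0.2,-1.5,0,0,0,0,-1],[-0.2,-1.5,0,0,0,0,-1],[-0.2,-1.5,0,0,0,0,-1],[-0.1,-1,0,0,0,0,-1]]]'|grep force:; python3 p.py
```

```text
force: [3.4, 11.4, 4.6]
grip_force: 4.8
t 19.25 bed 11.9 67.8 z 98.4 F bed 1.9 11.7 4.6 toolY deg -97.0
force: [3.2, 12.1, 4.4]
grip_force: 4.8
t 19.75 bed 11.9 62.3 z 98.3 F bed 1.7 12.4 4.4 toolY deg -97.0
```

```bash
python3 -m handwheel '[[[-0.1,-1,0,0,0,0,-1],[-0.1,-1,0,0,0,0,-1],[-0.1,-1,0,0,0,0,-1]]]'|grep force:; python3 p.py;  python3 -m handwheel '[[[-0.1,-1,0,0,0,0,-1],[-0.1,-1,0,0,0,0,-1]]]'|grep force:; python3 p.py;  python3 -m handwheel '[[[-0.1,-0.8,0,0,0,0,-1],[-0.1,-0.8,0,0,0,0,-1]]]'|grep force:; python3 p.py
```

```text
force: [2.6, 11.0, 4.1]
grip_force: 5.0
t 20.125 bed 11.9 59.4 z 98.4 F bed 1.2 11.3 4.1 toolY deg -97.0
force: [1.5, 10.5, 5.0]
grip_force: 5.0
t 20.375 bed 11.9 57.4 z 98.3 F bed 0.2 10.6 5.0 toolY deg -97.0
force: [3.0, 11.6, 4.0]
grip_force: 5.0
t 20.625 bed 12.0 55.7 z 98.4 F bed 1.5 11.8 4.0 toolY deg -97.0
```

```bash
python3 -m handwheel '[[[-0.1,-0.6,0,0,0,0,-1],[-0.1,-0.6,0,0,0,0,-1]]]'|grep force:; python3 p.py;  python3 -m handwheel '[[[-0.1,-0.6,0,0,0,0,-1],[-0.1,-0.6,0,0,0,0,-1]]]'|grep force:; python3 p.py
```

```text
force: [3.1, 11.4, 4.6]
grip_force: 5.0
t 20.875 bed 11.9 54.5 z 98.4 F bed 1.7 11.7 4.6 toolY deg -97.0
force: [3.5, 11.5, 4.4]
grip_force: 4.9
t 21.125 bed 11.9 53.3 z 98.4 F bed 2.1 11.9 4.4 toolY deg -97.0
```

```bash
python3 -m handwheel '[[[-0.1,-0.5,0,0,0,0,-1],[0,-0.5,0,0,0,0,-1]]]'|grep force:; python3 p.py
```

```text
force: [3.1, 11.9, 3.3]
grip_force: 5.0
t 21.375 bed 11.9 52.3 z 98.4 F bed 1.6 12.2 3.3 toolY deg -97.0
```

```bash
python3 -m handwheel '[[[-0.1,-0.5,0,0,0,0,-1],[0,-0.5,0,0,0,0,-1]]]'|grep force:; python3 p.py; python3 -m handwheel '[[[-0.1,-0.5,0,0,0,0,-1]]]'|grep force:; python3 p.py
```

```text
force: [3.0, 12.1, 4.8]
grip_force: 5.0
t 21.625 bed 11.9 51.3 z 98.4 F bed 1.4 12.4 4.8 toolY deg -97.0
force: [3.2, 12.0, 5.1]
grip_force: 5.0
t 21.75 bed 11.9 50.8 z 98.4 F bed 1.6 12.3 5.1 toolY deg -97.0
```

```bash
python3 -m handwheel '[[[-0.1,-0.5,0,0,0,0,-1]]]'|grep force:; python3 p.py
```

```text
force: [3.7, 12.8, 4.5]
grip_force: 4.9
t 21.875 bed 11.9 50.3 z 98.4 F bed 2.0 13.1 4.5 toolY deg -97.0
```

```bash
python3 -m handwheel '[[[-0.1,-0.5,0,0,0,0,-1]]]'|grep force:; python3 p.py; python3 -m handwheel '[[[-0.1,-0.5,0,0,0,0,-1]]]'|grep force:; python3 p.py
```

```text
force: [2.9, 11.7, 3.6]
grip_force: 4.9
t 22.0 bed 11.9 49.8 z 98.3 F bed 1.4 12.0 3.6 toolY deg -97.0
force: [3.5, 11.1, 4.3]
grip_force: 4.8
t 22.125 bed 11.9 49.2 z 98.4 F bed 2.1 11.5 4.3 toolY deg -97.0
```

```bash
python3 -m handwheel '[[[-0.1,-0.5,0,0,0,0,-1]]]'|grep force:; python3 p.py
```

```text
force: [2.9, 11.0, 3.4]
grip_force: 4.8
t 22.25 bed 11.9 48.7 z 98.4 F bed 1.5 11.3 3.4 toolY deg -97.0
```

```bash
python3 -m handwheel '[[[-0.1,-0.5,0,0,0,0,-1],[-0.1,-0.5,0,0,0,0,-1]]]'|grep force:; python3 p.py; python3 -m handwheel '[[[-0.1,-0.5,0,0,0,0,-1],[0,-0.5,0,0,0,0,-1]]]'|grep force:; python3 p.py
```

```text
force: [3.9, 12.2, 4.6]
grip_force: 4.8
t 22.5 bed 11.9 47.7 z 98.4 F bed 2.4 12.6 4.6 toolY deg -97.0
force: [2.9, 10.8, 4.4]
grip_force: 4.9
t 22.75 bed 11.8 46.7 z 98.4 F bed 1.5 11.1 4.4 toolY deg -97.0
```

Run:
```python
from st import *
S=cam('scene');T=cam('side')
a=cv2.resize(S[0][170:230,250:370],(520,260),interpolation=cv2.INTER_CUBIC); b=cv2.resize(T[0][180:250,300:375],(279,260),interpolation=cv2.INTER_CUBIC)
cv2.imwrite('pics/w4.png',np.hstack([a,b])[:,:,::-1])
```

```text
(no output)
```

View pics/w4.png

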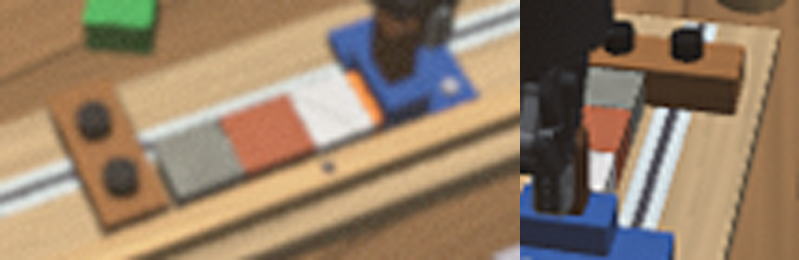

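The row is closed up (grey (200,160), red (265,130), white (330,105), pad (365,95)). Grey is only a few mm short of the stop (140-165,180). I'll carry on gently.

```bash
python3 -m handwheel '[[[-0.1,-0.5,0,0,0,0,-1],[0,-0.5,0,0,0,0,-1]]]'|grep force:; python3 p.py; python3 -m handwheel '[[[-0.1,-0.5,0,0,0,0,-1]]]'|grep force:; python3 p.py
```

```text
force: [3.7, 11.6, 4.6]
grip_force: 5.0
t 23.1 bed 11.9 45.7 z 98.4 F bed 2.2 12.0 4.6 toolY deg -97.0
force: [4.0, 10.9, 4.3]
grip_force: 4.9
t 23.225 bed 11.9 45.2 z 98.4 F bed 2.6 11.4 4.3 toolY deg -97.0
```

```bash
python3 -m handwheel '[[[-0.1,-0.5,0,0,0,0,-1],[0,-0.5,0,0,0,0,-1]]]'|grep force:; python3 p.py
```

```text
force: [3.6, 11.7, 4.0]
grip_force: 5.0
t 23.475 bed 11.9 44.2 z 98.4 F bed 2.1 12.1 4.0 toolY deg -97.0
```

```bash
python3 -m handwheel '[[[-0.1,-0.5,0,0,0,0,-1],[0,-0.5,0,0,0,0,-1]]]'|grep force:; python3 p.py
```

```text
force: [3.4, 11.8, 5.2]
grip_force: 5.0
t 23.725 bed 11.9 43.2 z 98.4 F bed 1.9 12.1 5.2 toolY deg -97.0
```

```bash
python3 -m handwheel '[[[-0.1,-0.5,0,0,0,0,-1],[0,-0.5,0,0,0,0,-1]]]'|grep force:; python3 p.py
```

```text
force: [3.7, 11.5, 4.3]
grip_force: 5.0
t 23.975 bed 11.9 42.2 z 98.4 F bed 2.2 11.9 4.3 toolY deg -97.0
```

```bash
python3 -m handwheel '[[[-0.1,-0.5,0,0,0,0,-1]]]'|grep force:; python3 p.py
```

```text
force: [3.7, 11.1, 4.0]
grip_force: 5.0
t 24.1 bed 11.9 41.7 z 98.4 F bed 2.3 11.5 4.0 toolY deg -97.0
```

```bash
python3 -m handwheel '[[[-0.1,-0.5,0,0,0,0,-1],[0,-0.5,0,0,0,0,-1]]]'|grep force:; python3 p.py
```

```text
force: [3.8, 11.8, 5.0]
grip_force: 5.0
t 24.35 bed 11.9 40.7 z 98.4 F bed 2.2 12.2 5.0 toolY deg -97.0
```

```bash
python3 -m handwheel '[[[-0.1,-0.5,0,0,0,0,-1]]]'|grep force:; python3 p.py
```

```text
force: [3.0, 12.1, 4.6]
grip_force: 5.0
t 24.475 bed 11.9 40.1 z 98.4 F bed 1.5 12.4 4.6 toolY deg -97.0
```

```bash
python3 -m handwheel '[[[-0.1,-0.5,0,0,0,0,-1]]]'|grep force:; python3 p.py
```

```text
force: [4.1, 11.1, 4.9]
grip_force: 4.9
t 24.6 bed 11.9 39.7 z 98.4 F bed 2.7 11.5 4.9 toolY deg -97.0
```

```bash
cat > red.py <<'E'
from st import *
O=np.array([574,-5.]); ex=np.array([.9921,-.1253]); ey=np.array([.1253,.9921])
import pickle
S=cam('scene'); 
for n,I in (('before',pickle.load(open('w2.pkl','rb'))[1]),('now',S)):
    lab=cv2.cvtColor(I[0],cv2.COLOR_RGB2LAB).astype(int)
    hsv=cv2.cvtColor(I[0],cv2.COLOR_RGB2HSV)
    m=(((hsv[...,0]<9)|(hsv[...,0]>172))&(hsv[...,1]>110)&(hsv[...,2]>100)).astype(np.uint8); m[:150]=0;m[230:]=0;m[:,:270]=0;m[:,370:]=0
    nn,L,st,ce=cv2.connectedComponentsWithStats(m); k=1+np.argmax(st[1:,4])
    P=onz(I,*ce[k],60)[:2]-O; print(n,st[k],ce[k].round(1),'bed',(P@ex).round(1),(P@ey).round(1))
E
python3 red.py
```

```text
before [329 186   9  10  28] [333.2 190.9] bed 12.5 -1.7
now [299 193  21  18 117] [308.8 201.7] bed 19.0 -83.8
```

Run:
```python
from st import *
S=cam('scene');T=cam('side');W=cam('wrist')
a=cv2.resize(S[0][175:230,255:335],(436,300),interpolation=cv2.INTER_CUBIC); b=cv2.resize(T[0][185:250,305:375],(323,300),interpolation=cv2.INTER_CUBIC)
w=cv2.resize(W[0][:240],(759,285),interpolation=cv2.INTER_CUBIC)
cv2.imwrite('pics/w5.png',np.vstack([np.hstack([a,b]),w])[:,:,::-1])
```

```text
(no output)
```

View pics/w5.png

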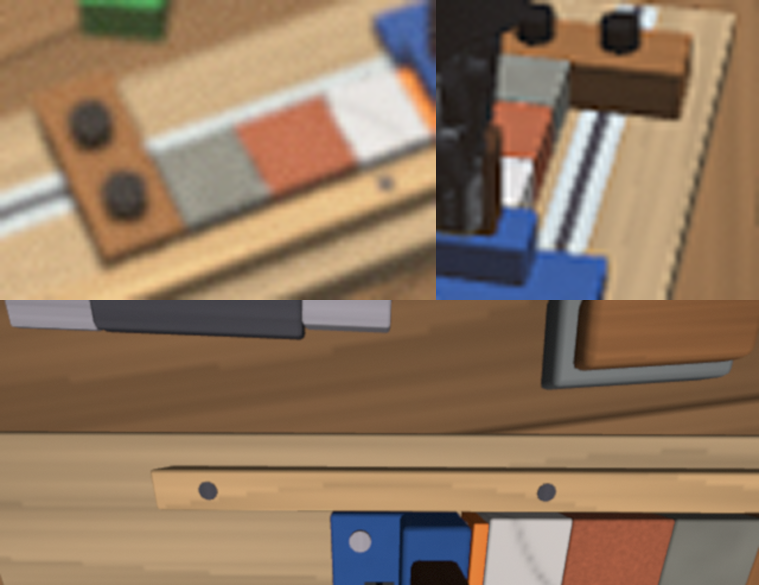

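The row looks closed right up to the end stop (grey's left edge at (165,185) meets the stop), but the force has not risen yet. I'll use the smallest steps now.

```bash
python3 -m handwheel '[[[-0.1,-0.4,0,0,0,0,-1]]]'|grep force:; python3 p.py
```

```text
force: [3.9, 11.0, 5.4]
grip_force: 5.3
t 24.925 bed 11.9 39.3 z 98.4 F bed 2.5 11.4 5.4 toolY deg -97.0
```

```bash
python3 -m handwheel '[[[0,-0.4,0,0,0,0,-1]]]'|grep force:; python3 p.py
```

```text
force: [2.9, 13.0, 5.2]
grip_force: 5.5
t 25.05 bed 11.9 39.0 z 98.5 F bed 1.3 13.3 5.2 toolY deg -97.0
```

```bash
python3 -m handwheel '[[[-0.1,-0.4,0,0,0,0,-1]]]'|grep force:; python3 p.py
```

```text
force: [3.5, 14.2, 5.3]
grip_force: 5.7
t 25.175 bed 11.8 38.8 z 98.5 F bed 1.7 14.6 5.3 toolY deg -97.0
```

```bash
python3 -m handwheel '[[[0,-0.4,0,0,0,0,-1]]]'|grep force:; python3 p.py
```

```text
force: [3.3, 15.1, 5.2]
grip_force: 6.0
t 25.3 bed 11.8 38.5 z 98.5 F bed 1.4 15.4 5.2 toolY deg -97.0
```

The squeeze is building. The sliding baseline is about 12 N, so the target is about 20 N.

```bash
python3 -m handwheel '[[[-0.1,-0.4,0,0,0,0,-1],[0,-0.4,0,0,0,0,-1]]]'|grep force:; python3 p.py
```

```text
force: [3.5, 17.4, 5.2]
grip_force: 6.7
t 25.55 bed 11.8 38.0 z 98.6 F bed 1.3 17.7 5.2 toolY deg -97.0
```

```bash
python3 -m handwheel '[[[-0.1,-0.4,0,0,0,0,-1],[0,-0.4,0,0,0,0,-1]]]'|grep force:; python3 p.py
```

```text
force: [3.4, 18.0, 6.6]
grip_force: 7.3
t 25.8 bed 11.8 37.5 z 98.6 F bed 1.1 18.3 6.6 toolY deg -97.0
```

```bash
python3 -m handwheel '[[[0,0,0,0,0,0,-1]]]'|grep force:; python3 p.py
```

```text
force: [3.8, 18.1, 6.5]
grip_force: 7.1
t 25.925 bed 11.8 37.5 z 98.6 F bed 1.5 18.4 6.5 toolY deg -97.0
```

```bash
python3 -m handwheel '[[[0,-0.4,0,0,0,0,-1],[0,-0.3,0,0,0,0,-1],[0,0,0,0,0,0,-1],[0,0,0,0,0,0,-1]]]'|grep force:; python3 p.py
```

```text
force: [3.9, 19.3, 6.9]
grip_force: 7.7
t 26.425 bed 11.8 37.1 z 98.6 F bed 1.5 19.7 6.9 toolY deg -96.9
```

The force is about 8 N over sliding. Now I'll back off gently along the bed and lift clear.

```bash
python3 -m handwheel '[[[0.1,0.5,0,0,0,0,-1],[0.1,0.5,0,0,0,0,-1],[0.1,1,0,0,0,0,-1],[0.1,1,0,0,0,0,-1],[0.3,2,0,0,0,0,-1],[1,8,0,0,0,0,-1],[2,16,0,0,0,0,-1],[0,0,0,0,0,0,-1]]]'|grep force:; python3 p.py; python3 -m handwheel '[[[0,0,40,0,0,0,-1],[0,0,50,0,0,0,-1],[0,0,50,0,0,0,-1],[-10,-10,20,0,0,0,-1],[-40,-20,0,0,0,0,-1],[-40,-20,0,0,0,0,-1],[0,0,0,0,0,0,-1],[0,0,0,0,0,0,-1]]]'|grep force:; python3 p.py
python3 - <<'E'
from st import *
C=cam('wrist'); O=np.array([574,-5.]); ex=np.array([.9921,-.1253]); ey=np.array([.1253,.9921])
# expected top-face centres along the row, seeds by projection
for n,y in (('grey',-125),('red',-73),('white',-26)):
    s=O+20*ex+y*ey; uv=tuple(int(v) for v in proj(C,[*s,65])); r,c=face(C,uv,tol=16); d=np.array(r[0])-O
    print(n,uv,'bed',(d@ex).round(1),(d@ey).round(1),np.round(r[1],1),round(r[2],1))
E
```

```text
force: [0.1, 0.1, -0.5]
grip_force: 0.0
t 27.425 bed 11.0 64.4 z 97.1 F bed 0.1 0.1 -0.5 toolY deg -96.9
force: [0.3, 1.0, 0.1]
grip_force: 0.0
t 28.425 bed -71.6 2.1 z 257.0 F bed 0.2 1.0 0.1 toolY deg -97.0
grey (438, 91) bed 19.6 -134.5 [46.9 51.1] 82.9
red (389, 91) bed 19.9 -85.1 [51.5 50.2] 82.7
white (345, 91) bed 19.8 -38.2 [39.6 48.1] 82.8
```

All three stones sit at x ≈ 19.8 mm and square (82.8° against the bed's 82.8°) in one closed row, and the arm is clear.

```bash
python3 -c "
from rig import *
print(finish_job())"
```

```text
the job is handed in; nothing more can be done
None
```

I handed the job in at about 28.5 s: the three stones lie square against the fence, closed up against the end stop and squeezed about 8 N over the sliding force, with the carriage released and the arm clear; I couldn't measure the clamp force left after release, and the hand-in call returned no verdict.

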